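# Latch the hatch of the barrel tumbler

## Task

The hatch lid of the barrel tumbler is down but not fastened. Swing the latch's wire bail over, hook its bar behind the keeper on the lid and draw it snug, then press the lever over past dead centre until it lies fully home, so that the bail holds the lid under tension. Go gently: do not tug the bail hard against the keeper or lean on the lid (15 N at most), or press the lever with more than 25 N, leave the lid shut, and leave everything else on the bench where it is.

Things in the scene. Friction and masses are not known exactly. Their poses are not given: they have to be found in the camera images.
- tumbler: barrel tumbler fixed to the bench: green octagonal barrel, 180 mm across flats, 200 mm long, level, axle 125 mm high, hatch up. Origin on the bench under the barrel's middle; y along the barrel, z up, latch on the -x side ('outwards'): there the flat beside the hatch slopes down outwards at 45 degrees and carries the latch. Motor and belt guard at +x and the ends stay below 175 mm
- lever_pivot (a point): axis of the latch lever, parallel to the tumbler's y, at the middle of the latch's width; at (-76.9, 0, 198) mm in the tumbler's frame, 16 mm off the sloping flat. Hooked, the bail's springs resist the lever from between 1.75 and 0.8 rad down to dead centre at 0.17 rad, with 4 to 9 N at 50 mm from the pivot; past that they hold it down, but only a press onto its stop brings it surely home
- lever (a joint): lever angle, rad: 0 = home, lying along the slope, pointing down and outwards 45 degrees below level (stop); it grows as the lever swings up and over towards the lid: 0.79 level outwards, 2.36 straight up, stop at 2.88. Stiff pivot (0.05 N m): it stays where it is left
- lever_end (a point): on the lever 62 mm from the pivot, mid-width, on the face to press (upper face when the lever points outwards). The lever is a steel paddle 24 mm wide, 4 mm thick, this face 4 mm off the line through the pivot; a thin turned-up lip, seen only, runs on 10 mm
- bail: the bail's foot; origin on the pin that joins it to the lever, 16 mm from the lever's pivot. The bail straddles the lever and is longer, so it swings past the lever's end. The pin is stiff (0.065 N m): the bail stays where it is left, and is carried round by a turning lever unless something holds it
- bail_bar: the bail's cross bar, the end that hooks over the keeper; origin at its centre. Steel, 8 mm thick, 50 mm long, along the tumbler's y; it turns freely in the eyes of two rods, 38 mm apart, that join it to the pin 65 mm away through springs that yield above 12 N. Its flat ends stand out 3.5 mm past the rods: hold it there. It can be led anywhere 50 to 80 mm from the lever's pivot
- lid: aluminium hatch lid 90 x 150 x 8 mm, shut and level, resting on its seal by its own weight, top 226 mm above the bench; hinged at the +x side. Origin on the hinge axis at (47.5, 0, 222) mm in the tumbler's frame
- keeper_mid (a point): where the bar's centre seats if the keeper is at mid-slot: (-37.3, 0, 237.6) mm in the tumbler's frame. The keeper, a steel hook 24 mm wide, is screwed on the lid through slots and may stand up to 6.5 mm farther in or out (tumbler x): feel or see it. Floor 4 mm below this point, 7.6 mm above the lid; at its outer end a tab 8 mm high, 4 mm thick, leaning 11 degrees inwards
- keeper_floor (a point): on the keeper's floor, mid-slot, 12 mm inwards (+x) of keeper_mid. The bar goes down on the inner side of the tab, onto this floor, then is drawn outwards until it meets the tab (sliding alone takes 3 to 6 N). Left more than about 5 mm short of the tab, the stiff bail is carried over the tab when the lever turns
- bowl: steel mixing bowl, 110 mm across, 45 mm high; origin under its centre. A bystander
- brush: wooden bench brush, 160 mm long, lying; origin under its centre. A bystander
- polish_bar: bar of brown polishing compound 100 x 45 x 32 mm; origin under its centre. A bystander
- jar: closed glass jar, 72 mm across, 95 mm high; origin under its centre. A bystander
- mandrel: tapered steel ring mandrel, 315 mm long, lying; origin under its middle. A bystander
- handpiece: dark handpiece with a sanding drum, 185 mm long, lying; origin under it near the drum. A bystander
- pliers: flat-nose pliers, 150 mm long, lying; origin under them near the joint. A bystander

How it is judged:
By the outcome, as a careful person would: the job done as asked, in the order asked, and still so for the second after the job is handed in, with the robot touching nothing.
It also fails if it takes over 58 s, if anything falls off the work surface, if the arm or the gripper's body presses on something with over 40 N, if the wrist force passes 120 N, or if a joint passes its speed limit or range.

## Robot

A 6-joint arm with a two-finger parallel gripper is mounted at the origin on the work surface. World frame = base frame: x ahead of the robot, y to its left, z up, the work surface at z = 0. Lengths are in m, angles in rad, forces in N, time in s.
With the tool pointing down it reaches from about 0.3 to 0.875 m from the base axis. Payload 6.4 kg.
Tool frame: the origin (TCP) lies at the very end of the fingers, on their centre line; the grasp point (between the pads) lies 19 mm behind it; z points along the fingers, y is the line along which they close (so a half turn about z gives the same grasp; the last joint's range is limited). The gripper opens to 85 mm and grips with 20 to 120 N. Pads are 22 mm wide; open, the fingers measure 114 mm over their backs; the gripper's body (76 mm by 85 mm) begins 54 mm behind the grasp point. The pads swing forward as they close: fully open they stand 13 mm farther back than shut.
Start: joints at [0.98, 0.181, 1.607, -0, 1.354, -0.206], TCP at [0.216, 0.533, 0.231] pointing down, gripper open.
Joint ranges: [-2.99, 2.99], [-0.89, 2.07], [0.3, 2.58], [-1.14, 4.28], [0, 2.63], [-3.12, 3.12]. Speed limits (rad/s): [2.57, 2.57, 3.01, 3.14, 3.14, 3.14].

## Interface

Orientations are given as a unit quaternion [w, x, y, z].
In Python, from bench import telemetry, camera, ctrl, spotter gives the robot as it stands.
- The arm moves only by the tool send_rows, never from a script. Its argument "series" is a list of rows, each a list of 3 entries, a list of its own where there are three numbers: the turn, a rotation vector about the world's x, y, z in degrees, then the shift along the world's x, y, z in mm, then the closure, from -1 (fully open) to 1 (shut), so that 0 is half open. In form: [[[rx, ry, rz], [dx, dy, dz], gripper], ...]. A call has 1 to 10 rows; each row is the pose to reach, as a shift and turn from the pose commanded when the call began; what a row does not reach only later rows make up. A row lasts 1/8 s, in which the tool goes at most 62.5 mm and 10.7 degrees, less where a joint would pass 70% of its speed; a pose out of reach is approached as far as the arm can. A call with a gripper value outside its range is refused whole. The fingers move at their own pace and stop on an object; the grip force is fixed at half the most. Time passes only in rows, so rows that repeat a pose let the fingers close. It gives the time, the measured TCP pose, the force, the opening and the grip force at its end, in the units of the state.
- telemetry.get_obs(): the state, without advancing time (a new reading comes with each control period).
- camera(name): name is "scene" or "side" or "wrist"; returns a dict with "pixels" (384x512x3 uint8, red, green, blue), "camera_matrix" (3x3 intrinsics, pixels), "xyz" and "orientation" of the camera in the world. Camera axes: x right, y up, looking along -z (the intrinsics and any distortion apply to the point x, -y, -z); pixel columns grow to the right and rows downward; lengths in m; the calibration is good to about 2 mm. A picture is of the moment at which its call begins. There is no depth.
- ctrl.hand_in(): hands the job in; it is judged then, once.
Trained networks look in the newest picture that a camera, given by its name, has taken for a name from the list of things; names that differ only in an ending like _2 or _b are one class to them, and where a whole thing is asked for, a point or a joint stands for the part that bears it (a point fixed in the world has none). Each returns a list of dicts, best first, with "conf" (0 to 1); they miss things now and then, are a little off and sometimes report something else, mostly with a low value. They report only what shows in the picture. A call takes as long as a camera call.
- spotter.boxes_of(thing, camera): "xyz" ([x, y, z] in m, in world coordinates, good to about 4 mm: the middle of the surface that is visible of it).
- spotter.landmark_of(thing, camera): "xyz" ([x, y, z] in m, in world coordinates, good to about 4 mm: a listed point, or the origin of a listed thing).
The state is a dict: "time_s": time; "q": joint angles; "dq": joint speeds; "joint_efforts": joint torques, N m; "eef_pos": TCP position; "eef_rot": TCP orientation; "wrist_force": force on the tool from outside, world axes, zero at the start; "torque": the same for the moment, N m; "opening": opening from 0.0 (shut) to 1.0 (fully open); "grasp_force": force on a finger pad.
Only numpy, scipy, OpenCV 4.12 (cv2) and the standard library are available. Lean on these libraries where they do the work, as an engineer would, in place of code of your own. Each camera call takes 0.05 s, during which the arm holds its last target. There are 200 camera calls.

## Working session

There is one attempt and no reset: what is moved stays moved. The work goes in short steps, Python scripts to look and compute and a tool call to move; the robot and the scene stay as the last step left them, time stands still between calls to the robot, and variables do not carry over. Pictures are saved under pics/ and viewed, at most 10 in all, crops included, and the job is handed in when it is done.

Besides the shell and the picture viewer there is one more tool, called after "Call:" as name(argument=value, ...), one argument or row to a line, values as JSON. send_rows: Moves the arm, as the interface text tells. Its arguments: {"type":"object","properties":{"series":{"type":"array","items":{"type":"array"}}},"required":["series"]}

```bash
ls; mkdir -p pics; python3 - <<'E'
from bench import telemetry, camera, ctrl, spotter
import cv2,numpy as np
o=telemetry.get_obs();print(o)
ims=[]
for n in ["scene","side"]:
    c=camera(n);ims.append(c["pixels"]);print(n,c["xyz"],c["orientation"],c["camera_matrix"])
    for t in ["tumbler","lever_pivot","lever_end","bail","bail_bar","lid","keeper_mid","keeper_floor"]:
        r=spotter.landmark_of(t,n)[:2];print(t,[(np.round(d["xyz"],4).tolist(),round(d["conf"],2)) for d in r])
    r=spotter.boxes_of("lever",n)[:1];print(r)
cv2.imwrite("pics/a.png",cv2.cvtColor(ims[0],cv2.COLOR_RGB2BGR));cv2.imwrite("pics/b.png",cv2.cvtColor(ims[1],cv2.COLOR_RGB2BGR))
E
```

```text
pics
{'time_s': 0.0, 'q': array([ 9.79738223e-01,  1.81547867e-01,  1.60801137e+00, -1.42389920e-05,
        1.35374993e+00, -2.06281956e-01]), 'dq': array([ 1.62566986e-04, -1.41239722e-03, -8.40010769e-04, -1.38530954e-03,
        9.78448532e-05, -2.72410746e-04]), 'joint_efforts': array([ 1.02590599e-03, -4.44878912e+01, -3.51331508e+01, -2.26815719e-04,
        9.17830010e-03,  8.41152939e-06]), 'eef_pos': array([0.21549806, 0.53250798, 0.23037866]), 'eef_rot': array([-3.26764242e-04,  1.91201872e-01,  9.81550359e-01, -7.93651338e-04]), 'wrist_force': array([ 1.22579031, -0.43479349,  0.50103427]), 'torque': array([ 0.00965691, -0.05524738,  0.0249267 ]), 'grasp_force': 0.0, 'opening': 1.003744661378931}
scene [ 1.35116614 -0.74592255  0.99319656] [0.82853908 0.39104544 0.17645689 0.3598186 ] [[417.6409627    0.         256.95448911]
 [  0.         417.6409627  189.94759911]
 [  0.           0.           1.        ]]
tumbler [([0.4663, 0.0367, -0.0009], 0.79)]
lever_pivot [([0.5417, 0.0179, 0.1969], 0.68)]
lever_end [([0.4214, 0.0507, 0.2239], 0.61), ([0.5651, 0.0056, 0.2599], 0.
[... 281 characters left out ...]
0.7)]
[{'xyz': [0.5514, 0.0122, 0.2447], 'conf': 0.44}]
side [ 0.31140915 -1.33858864  1.38225449] [ 0.91099738  0.39970601 -0.04932356 -0.08880354] [[495.91458846   0.         254.7622378 ]
 [  0.         495.91458846 193.46875685]
 [  0.           0.           1.        ]]
tumbler []
lever_pivot [([0.5417, 0.0183, 0.197], 0.56)]
lever_end []
bail [([0.5494, 0.016, 0.2079], 0.58), ([0.5402, -0.4549, 0.0018], 0.47)]
bail_bar [([0.549, 0.4731, 0.0018], 0.66), ([0.6381, -0.147, 0.0006], 0.38)]
lid [([0.6753, 0.0023, -0.0001], 0.71), ([0.4233, 0.0519, 0.2236], 0.6)]
keeper_mid [([0.5032, 0.0275, 0.2398], 0.9)]
keeper_floor [([0.4932, 0.032, 0.2345], 0.98), ([0.6324, -0.1454, -0.0015], 0.75)]
[]
```

View pics/a.png

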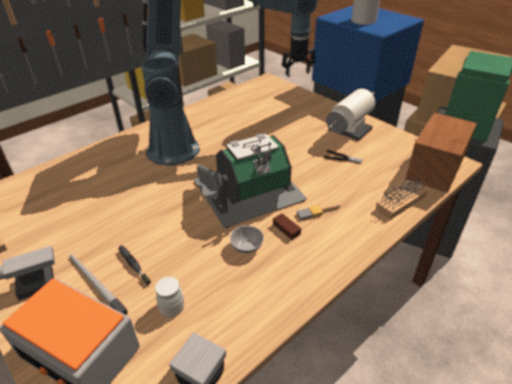

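View pics/b.png

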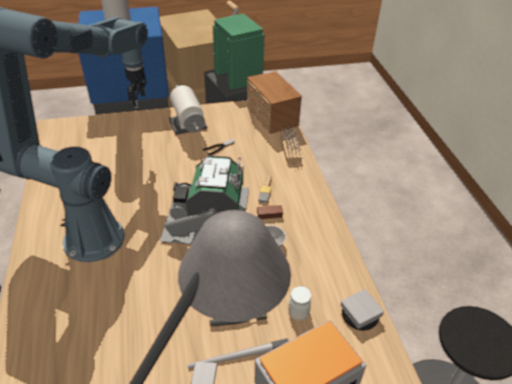

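The scene view shows the green tumbler with its white lid at about (262,150) and the latch on its right. In the side view the lid is at (217,172). A lamp shade hides the foreground, and the tumbler is clear of the bystanders. I'll move above the latch for a closer look.

Call:
send_rows(
  series=[
    [[0,0,0],[0,0,100],-1],
    [[0,0,7],[60,-95,170],-1],
    [[0,0,7],[300,-510,170],-1],
    [[0,0,7],[300,-510,170],-1],
    [[0,0,7],[300,-510,170],-1],
    [[0,0,7],[300,-510,170],-1],
    [[0,0,7],[300,-510,170],-1],
    [[0,0,7],[300,-510,170],-1],
    [[0,0,7],[300,-510,170],-1],
    [[0,0,7],[300,-510,170],-1],
  ],
)

```text
time_s: 2.25
eef_pos: [0.4913, 0.0642, 0.396]
eef_rot: [0.0, 0.131, 0.991, 0.0]
wrist_force: [-0.4, 0.6, -0.4]
opening: 1.002
grasp_force: 0.0
```

Call:
send_rows(
  series=[
    [[0,0,0],[0,0,0],-1],
    [[0,0,0],[0,0,0],-1],
    [[0,0,0],[0,0,0],-1],
    [[0,0,0],[0,0,0],-1],
  ],
)

```text
time_s: 2.75
eef_pos: [0.4901, 0.0673, 0.3955]
eef_rot: [0.0, 0.13, 0.992, 0.0]
wrist_force: [0.2, 0.0, 0.7]
opening: 1.0
grasp_force: 0.0
```

```bash
cat > look.py <<'E'
from bench import telemetry, camera, ctrl, spotter
import cv2,numpy as np
from scipy.spatial.transform import Rotation as R
def marks(n,ts):
    for t in ts:
        r=spotter.landmark_of(t,n)[:2];print(n,t,[(np.round(np.array(d["xyz"])*1e3,1).tolist(),round(d["conf"],2)) for d in r])
def proj(c,p):
    w,x,y,z=c["orientation"];v=R.from_quat([x,y,z,w]).inv().apply(np.atleast_2d(p)-np.array(c["xyz"]))
    k=np.array(c["camera_matrix"])@np.c_[v[:,0],-v[:,1],-v[:,2]].T
    return (k[:2]/k[2]).T
def save(c,f,s=1.5):
    cv2.imwrite(f,cv2.resize(cv2.cvtColor(c["pixels"],cv2.COLOR_RGB2BGR),None,fx=s,fy=s,interpolation=cv2.INTER_CUBIC))
def st():
    o=telemetry.get_obs();print(round(o["time_s"],2),np.round(o["eef_pos"]*1e3,1),np.round(o["eef_rot"],4),np.round(o["wrist_force"],1),round(o["opening"],3),o["grasp_force"])
E
python3 - <<'E'
from look import *
st();c=camera("wrist");print(c["xyz"],c["orientation"],c["camera_matrix"][0][0])
marks("wrist",["tumbler","lever_pivot","lever_end","bail","bail_bar","lid","keeper_mid","keeper_floor"])
save(c,"pics/c.png")
E
```

```text
2.75 [490.1  67.3 395.5] [1.000e-04 1.298e-01 9.915e-01 0.000e+00] [0.2 0.  0.7] 1.0 0.0
[0.40994582 0.08924556 0.53821816] [ 0.78181534 -0.13222691 -0.10093604  0.60090993] 315.77043501961845
wrist tumbler []
wrist lever_pivot [([548.2, 18.3, 197.6], 0.83), ([549.0, 15.0, 272.1], 0.67)]
wrist lever_end [([560.5, 11.0, 259.1], 0.81)]
wrist bail [([550.8, 17.5, 209.8], 0.79)]
wrist bail_bar [([552.8, 13.1, 272.5], 0.59)]
wrist lid [([425.2, 53.6, 220.4], 0.58)]
wrist keeper_mid [([501.0, 30.9, 240.3], 0.78)]
wrist keeper_floor [([493.9, 32.3, 237.6], 0.68)]
```

View pics/c.png

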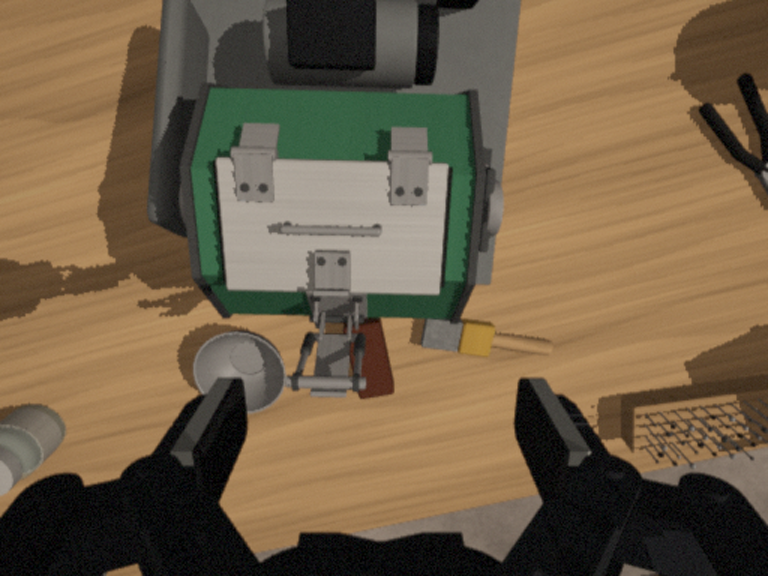

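The wrist view shows the lid (zoomed corners about (218,158), (448,165), (443,294), (228,289)), the keeper at about (333,290), and the bail bar from (289,382) to (364,383) with the lever beneath it. Next I'll fit the tumbler pose from the lid.

```bash
cat >> look.py <<'E'
def ray(c,px):
    k=np.linalg.inv(c["camera_matrix"])@np.c_[np.atleast_2d(px),np.ones(len(np.atleast_2d(px)))].T
    w,x,y,z=c["orientation"];return R.from_quat([x,y,z,w]).apply(np.c_[k[0],-k[1],-k[2]])
def onz(c,px,z):
    d=ray(c,px);o=np.array(c["xyz"]);return o+d*((z-o[2])/d[:,2])[:,None]
E
python3 - <<'E'
from look import *
c=camera("wrist");np.save("c.npy",c,allow_pickle=True)
P=onz(c,np.array([[218,158],[448,165],[443,294],[228,289]])/1.5,.226)*1e3;print(P.round(1))
print([np.linalg.norm(P[i]-P[(i+1)%4]).round(1) for i in range(4)])
for z in(.27,.275,.28):
    B=onz(c,np.array([[289,382],[365,383]])/1.5,z)*1e3;print(z,B.round(1).tolist(),np.linalg.norm(B[0]-B[1]))
im=cv2.cvtColor(c["pixels"],cv2.COLOR_RGB2BGR)[155:275,175:265]
cv2.imwrite("pics/d.png",cv2.resize(im,None,fx=5,fy=5,interpolation=cv2.INTER_CUBIC))
E
```

```text
[[406.4 -18.4 226. ]
 [448.7 122.7 226. ]
 [534.2 100.4 226. ]
 [491.5 -44.3 226. ]]
[np.float64(147.3), np.float64(88.3), np.float64(150.8), np.float64(89.1)]
0.27 [[550.3, -10.6, 270.0], [563.7, 36.6, 270.0]] 49.10340018732354
0.275 [[547.7, -8.8, 275.0], [560.8, 37.6, 275.0]] 48.187675903318635
0.28 [[545.1, -6.9, 280.0], [558.0, 38.5, 280.0]] 47.27195161931366
```

View pics/d.png

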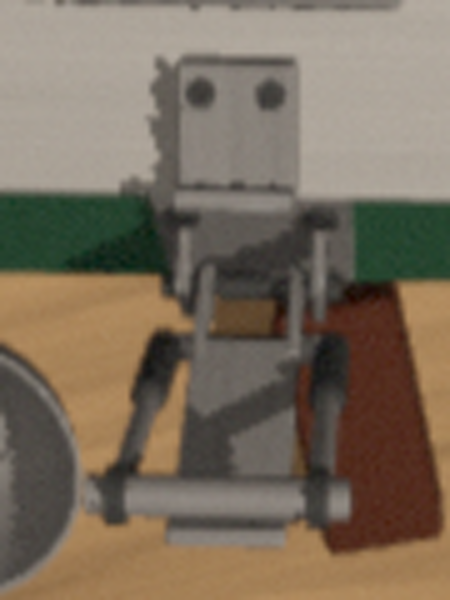

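The crop shows the keeper plate at rows 57–187 and the bright tab top at rows 190–210, crop column about 237. The lever lies behind the bar, and the bar ends are at (85,495) and (350,500).

```bash
python3 - <<'E'
from look import *
c=np.load("c.npy",allow_pickle=True).item()
a=np.radians(-16.2);u=np.array([np.cos(a),np.sin(a)]);v=np.array([-u[1],u[0]]);O=np.array([472.6,39.4])
def uv(p): d=np.atleast_2d(p)[:,:2]-O; return np.c_[d@u,d@v].round(1).tolist()
f=lambda x,y:[175+(x-2)/5,155+(y-2)/5]
print("tab in/out top",uv(onz(c,[f(237,190),f(237,210)],.2416)*1e3))
print("plate sides",uv(onz(c,[f(178,100),f(300,100)],.2336)*1e3))
print("lid edge @keeper",uv(onz(c,[f(60,192),f(400,199)],.226)*1e3), uv(onz(c,np.array([[218,158],[448,165],[443,294],[228,289]])/1.5,.226)*1e3))
print("bar",uv(onz(c,[f(85,495),f(350,500)],.275)*1e3))
print("seat mid world",O+37.3*u,"pivot",O+76.9*u)
E
```

```text
tab in/out top [[34.3, 0.0], [38.6, -0.0]]
plate sides [[18.2, -12.4], [17.7, 12.1]]
lid edge @keeper [[41.2, -38.8], [41.3, 32.7]] [[-47.5, -73.9], [-46.1, 73.3], [42.2, 75.7], [41.6, -75.1]]
bar [[84.4, -26.3], [84.4, 24.0]]
seat mid world [508.41895448  28.99363174] pivot [546.44658443  17.94558395]
```

Call:
send_rows(
  series=[
    [[0,0,-1.3],[62,-52,0],-1],
    [[0,0,-1.3],[62,-52,-50],-1],
    [[0,0,-1.3],[62,-52,-85],-1],
    [[0,0,-1.3],[62,-52,-85],-1],
    [[0,0,-1.3],[62,-52,-85],-1],
    [[0,0,-1.3],[62,-52,-85],-1],
  ],
)

```text
time_s: 4.0
eef_pos: [0.5535, 0.0141, 0.3129]
eef_rot: [0.002, 0.142, 0.99, -0.0]
wrist_force: [-1.0, -0.3, -0.7]
opening: 1.001
grasp_force: 0.0
```

```bash
python3 - <<'E'
from look import *
st();c=camera("wrist");np.save("c2.npy",c,allow_pickle=True);print(c["xyz"])
marks("wrist",["lever_pivot","lever_end","bail","bail_bar","keeper_mid"])
save(c,"pics/e.png")
E
```

```text
4.0 [553.5  14.1 312.9] [ 2.000e-03  1.420e-01  9.899e-01 -1.000e-04] [-1.  -0.3 -0.7] 1.001 0.0
[0.47339666 0.0381668  0.4552738 ]
wrist lever_pivot [([547.6, 19.2, 198.4], 0.67)]
wrist lever_end [([562.9, 14.3, 257.7], 0.97)]
wrist bail [([492.5, 31.7, 236.3], 0.19)]
wrist bail_bar [([549.5, 13.1, 274.9], 0.57)]
wrist keeper_mid [([639.2, -148.6, 4.3], 0.59), ([506.6, 27.6, 240.6], 0.58)]
```

View pics/e.png

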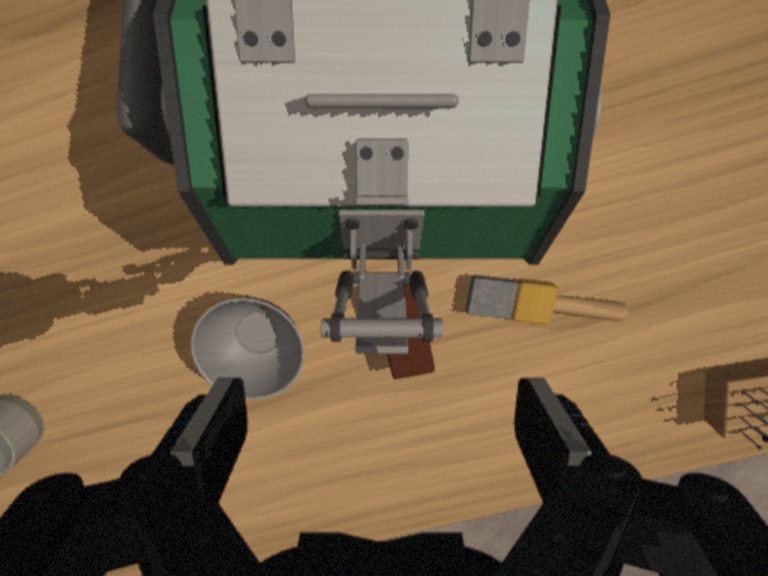

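The bar now spans (322,328) to (441,328), centred between the fingertips at (241,380) and (517,380). I'll triangulate it with the first view.

```bash
python3 - <<'E'
from look import *
c1,c2=[np.load(f,allow_pickle=True).item() for f in("c.npy","c2.npy")]
a=np.radians(-16.2);u=np.array([np.cos(a),np.sin(a)]);v=np.array([-u[1],u[0]]);O=np.array([472.6,39.4])
def uv(p): d=np.atleast_2d(p)[:,:2]-O; return np.c_[d@u,d@v].round(1).tolist()
def tri(p,q):
    o=[np.array(c["xyz"]) for c in(c1,c2)];d=[ray(c1,p)[0],ray(c2,q)[0]];A=0;b=0
    for x,e in zip(o,d): e=e/np.linalg.norm(e);M=np.eye(3)-np.outer(e,e);A=A+M;b=b+M@x
    X=np.linalg.solve(A,b);return X*1e3
f=lambda x,y:[175+(x-2)/5,155+(y-2)/5]
for n,p,q in[("bar",f(217,497),[381.5/1.5,328/1.5]),("barL",f(85,495),[322/1.5,328/1.5]),("barR",f(350,500),[441/1.5,328/1.5]),("tab out",f(237,210),[382/1.5,203/1.5]),("levertipL",f(166,540),[356/1.5,350/1.5])]:
    X=tri(p,q);print(n,X.round(1),uv(X))
print("tab2",uv(onz(c2,[[382/1.5,195/1.5],[382/1.5,203/1.5]],.2416)*1e3))
print("bar2 size",[np.linalg.norm(np.diff(onz(c2,np.array([[322,328],[441,328]])/1.5,z),axis=0)) for z in(.27,.275,.28)])
o=telemetry.get_obs();w,x,y,z=o["eef_rot"];Rt=R.from_quat([x,y,z,w])
for r in(0,.006,.013,.02):print(r,proj(c2,o["eef_pos"]+Rt.apply([[0,-.0425,-r],[0,.0425,-r],[-.011,.0425,-r],[.011,.0425,-r]]))*1.5)
E
```

```text
bar [552.3  15.4 277.1] [[83.2, -0.9]]
barL [544.9  -8.  278.2] [[82.6, -25.4]]
barR [560.1  39.  275.4] [[84.2, 24.1]]
tab out [508.7  28.8 243.6] [[37.7, -0.1]]
levertipL [562.3   1.  270.4] [[96.9, -11.9]]
tab2 [[34.3, -0.4], [37.9, -0.4]]
bar2 size [np.float64(0.051038037666756804), np.float64(0.04966066978496245), np.float64(0.04828330190316809)]
0 [[255.38977884 370.73970478]
 [501.40679083 370.92300544]
 [498.75754588 398.40939   ]
 [504.17657707 342.18598378]]
0.006 [[250.90364436 379.82836639]
 [505.73753546 380.02170709]
 [502.89792688 408.26623789]
 [508.71108748 350.44489071]]
0.013 [[245.24576301 391.29092269]
 [511.19960331 391.49726846]
 [508.11070822 420.67610856]
 [514.44071645 360.88052062]]
0.02 [[239.07168235 403.79927038]
 [517.16021294 404.02024392]
 [513.78760809 434.19088856]
 [520.70679723 372.29321425]]
```

Call:
send_rows(
  series=[
    [[0,0,0],[0,0,-25],-1],
    [[0,0,0],[0,0,-46],-1],
    [[0,0,0],[0,0,-46],-0.8],
    [[0,0,0],[0,0,-46],-0.4],
    [[0,0,0],[0,0,-46],-0.25],
    [[0,0,0],[0,0,-46],-0.25],
    [[0,0,0],[0,0,-46],-0.25],
  ],
)

```text
time_s: 5.18
eef_pos: [0.5528, 0.0141, 0.2648]
eef_rot: [0.0, 0.142, 0.99, -0.0]
wrist_force: [-1.0, 0.2, -0.3]
opening: 0.628
grasp_force: 0.0
```

```bash
python3 - <<'E'
from look import *
st();c=camera("wrist");np.save("c3.npy",c,allow_pickle=True)
save({"pixels":c["pixels"][150:320,110:400]},"pics/f.png",2.7)
E
```

```text
5.17 [552.8  14.1 264.8] [ 3.000e-04  1.422e-01  9.898e-01 -0.000e+00] [-1.   0.2 -0.3] 0.628 0.0
```

View pics/f.png

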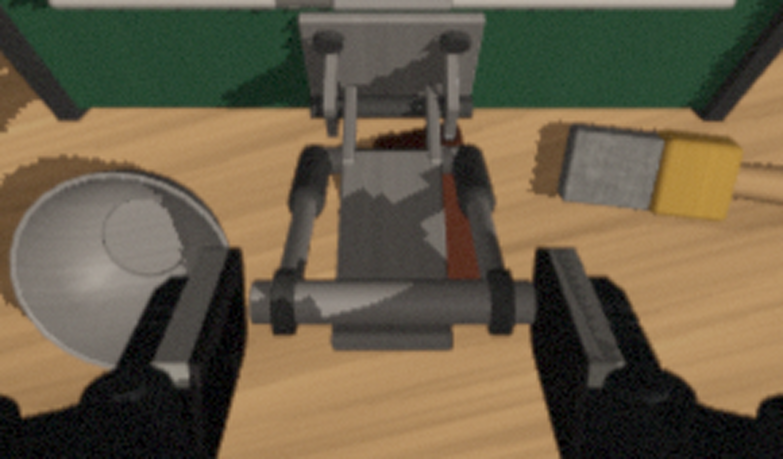

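The bar (ends at (252,300) and (533,300)) sits centred between the pads, whose inner faces are at about 243 and 538. The fingertips end near row 250.

```bash
python3 - <<'E'
from look import *
c=np.load("c3.npy",allow_pickle=True).item()
o=telemetry.get_obs();w,x,y,z=o["eef_rot"];Rt=R.from_quat([x,y,z,w])
for r in(0,.003,.006,.009,.012):
  print(r,((proj(c,o["eef_pos"]+Rt.apply([[X,s*.0267,-r] for X in(-.011,0,.011) for s in(-1,1)]))-[110,150])*2.7).round(0).tolist())
print(((proj(c,[.5523,.0154,.277])-[110,150])*2.7))
E
```

```text
0 [[248.0, 321.0], [523.0, 321.0], [245.0, 271.0], [526.0, 271.0], [242.0, 219.0], [529.0, 219.0]]
0.003 [[245.0, 330.0], [525.0, 330.0], [242.0, 279.0], [528.0, 279.0], [239.0, 226.0], [531.0, 226.0]]
0.006 [[243.0, 339.0], [527.0, 339.0], [240.0, 288.0], [531.0, 288.0], [236.0, 234.0], [534.0, 234.0]]
0.009 [[240.0, 348.0], [530.0, 349.0], [237.0, 296.0], [533.0, 297.0], [233.0, 242.0], [537.0, 242.0]]
0.012 [[238.0, 358.0], [532.0, 358.0], [234.0, 306.0], [536.0, 306.0], [230.0, 250.0], [540.0, 250.0]]
[[391.29954525 302.98136756]]
```

Call:
send_rows(
  series=[
    [[0,0,0],[0,0,0],0.0],
    [[0,0,0],[0,0,0],0.5],
    [[0,0,0],[0,0,0],1],
    [[0,0,0],[0,0,0],1],
  ],
)

```text
time_s: 5.72
eef_pos: [0.5531, 0.0143, 0.2651]
eef_rot: [0.001, 0.142, 0.99, 0.0]
wrist_force: [0.4, 1.6, 4.7]
opening: 0.549
grasp_force: 60.9
```

Call:
send_rows(
  series=[
    [[0,0,0],[-4,1,-2],1],
    [[0,0,0],[-7.7,2.2,-4],1],
    [[0,0,0],[-14,4,-6],1],
    [[0,0,0],[-20.2,5.9,-8],1],
    [[0,0,0],[-27,7.8,-10],1],
    [[0,0,0],[-33.6,9.8,-13],1],
    [[0,0,0],[-33.6,9.8,-13],1],
  ],
)

```text
time_s: 6.6
eef_pos: [0.518, 0.0244, 0.2505]
eef_rot: [-0.001, 0.142, 0.99, 0.0]
wrist_force: [1.0, 3.9, -0.8]
opening: 0.55
grasp_force: 61.6
```

Call:
send_rows(
  series=[
    [[0,0,0],[-6,1.7,-3],1],
    [[0,0,0],[-11.5,3.3,-6],1],
    [[0,0,0],[-16.5,4.8,-9],1],
    [[0,0,0],[-21,6.1,-12],1],
    [[0,0,0],[-23,6.7,-14],1],
    [[0,0,0],[-23,6.7,-14],1],
    [[0,0,0],[-23,6.7,-14],1],
  ],
)

```text
time_s: 7.48
eef_pos: [0.4965, 0.0307, 0.2369]
eef_rot: [0.001, 0.142, 0.99, 0.0]
wrist_force: [5.8, 3.9, -5.2]
opening: 0.546
grasp_force: 62.5
```

```bash
python3 - <<'E'
from look import *
st();c=camera("wrist");np.save("c4.npy",c,allow_pickle=True)
save({"pixels":c["pixels"][130:330,110:400]},"pics/g.png",2.7)
marks("wrist",["lever_end","bail_bar","keeper_mid","keeper_floor"])
E
```

```text
7.47 [496.5  30.7 236.9] [6.000e-04 1.422e-01 9.898e-01 2.000e-04] [ 5.8  3.9 -5.2] 0.546 62.482101917266846
wrist lever_end []
wrist bail_bar [([494.9, 31.6, 242.6], 0.89)]
wrist keeper_mid [([504.5, 31.6, 238.7], 0.76)]
wrist keeper_floor [([495.3, 33.0, 235.9], 0.86)]
```

View pics/g.png

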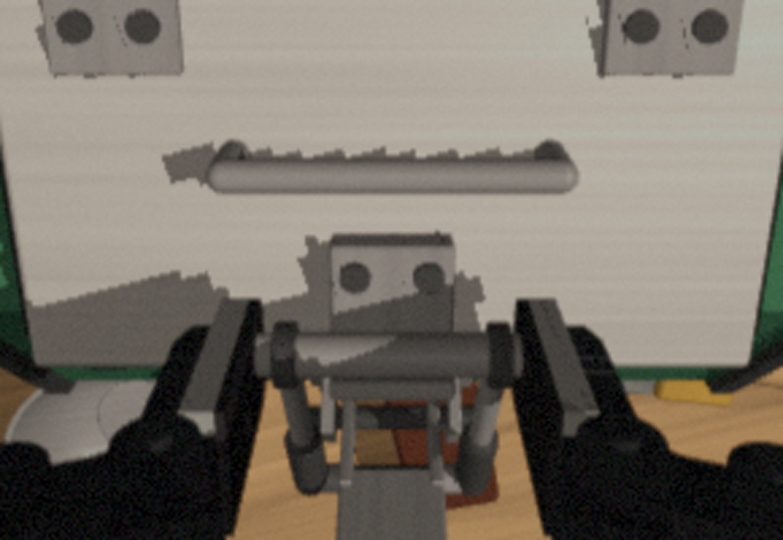

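The bar is held at (390,355) in the crop, just inward of the keeper tab at (390,388), with the lever trailing outwards. Next I'll lower it gently.

Call:
send_rows(
  series=[
    [[0,0,0],[0,0,-2],1],
    [[0,0,0],[0,0,-4],1],
    [[0,0,0],[0,0,-6],1],
    [[0,0,0],[0,0,-8],1],
    [[0,0,0],[0,0,-8],1],
  ],
)

```text
time_s: 8.35
eef_pos: [0.4944, 0.0313, 0.2289]
eef_rot: [-0.002, 0.142, 0.99, 0.0]
wrist_force: [-3.4, 6.5, 1.8]
opening: 0.547
grasp_force: 62.9
```

Call:
send_rows(
  series=[
    [[0,0,0],[0,0,-1],1],
    [[0,0,0],[0,0,-1],1],
  ],
)

```text
time_s: 8.6
eef_pos: [0.4944, 0.0313, 0.2279]
eef_rot: [-0.002, 0.142, 0.99, 0.0]
wrist_force: [-4.1, 6.2, 3.3]
opening: 0.545
grasp_force: 62.9
```

Call:
send_rows(
  series=[
    [[0,0,0],[0,0,-1],1],
    [[0,0,0],[0,0,-1],1],
  ],
)

```text
time_s: 8.85
eef_pos: [0.4945, 0.0313, 0.2271]
eef_rot: [-0.002, 0.142, 0.99, 0.0]
wrist_force: [-3.8, 5.3, 4.1]
opening: 0.544
grasp_force: 63.0
```

Call:
send_rows(
  series=[
    [[0,0,0],[0,0,-1],1],
    [[0,0,0],[0,0,-1],1],
  ],
)

```text
time_s: 9.1
eef_pos: [0.4947, 0.0313, 0.2269]
eef_rot: [-0.001, 0.142, 0.99, 0.0]
wrist_force: [-5.6, 5.9, 9.4]
opening: 0.549
grasp_force: 63.3
```

Call:
send_rows(
  series=[
    [[0,0,0],[0,0,-0.7],1],
    [[0,0,0],[0,0,-0.7],1],
  ],
)

```text
time_s: 9.35
eef_pos: [0.4948, 0.0313, 0.2268]
eef_rot: [-0.001, 0.142, 0.99, 0.0]
wrist_force: [-7.5, 6.2, 12.5]
opening: 0.547
grasp_force: 63.5
```

Call:
send_rows(
  series=[
    [[0,0,0],[0,0,1],1],
    [[0,0,0],[1,-0.3,1],1],
    [[0,0,0],[2,-0.6,1],1],
    [[0,0,0],[2,-0.6,1],1],
  ],
)

```text
time_s: 9.85
eef_pos: [0.4966, 0.0307, 0.227]
eef_rot: [-0.002, 0.142, 0.99, 0.0]
wrist_force: [-6.2, 6.0, 8.2]
opening: 0.548
grasp_force: 63.2
```

Call:
send_rows(
  series=[
    [[0,0,0],[1,-0.3,0],1],
    [[0,0,0],[2,-0.6,0],1],
    [[0,0,0],[2,-0.6,0],1],
  ],
)

```text
time_s: 10.22
eef_pos: [0.4987, 0.0301, 0.227]
eef_rot: [-0.001, 0.142, 0.99, 0.0]
wrist_force: [-5.2, 6.0, 7.9]
opening: 0.546
grasp_force: 63.2
```

Call:
send_rows(
  series=[
    [[0,0,0],[1,-0.3,0],1],
    [[0,0,0],[1,-0.3,0],1],
  ],
)

```text
time_s: 10.48
eef_pos: [0.4997, 0.0298, 0.227]
eef_rot: [-0.001, 0.142, 0.99, 0.0]
wrist_force: [-4.1, 6.1, 7.2]
opening: 0.545
grasp_force: 63.2
```

Call:
send_rows(
  series=[
    [[0,0,0],[1,-0.3,0],1],
    [[0,0,0],[1,-0.3,0],1],
  ],
)

```text
time_s: 10.72
eef_pos: [0.5007, 0.0295, 0.227]
eef_rot: [-0.001, 0.142, 0.99, 0.0]
wrist_force: [-5.3, 5.8, 7.1]
opening: 0.547
grasp_force: 63.2
```

Call:
send_rows(
  series=[
    [[0,0,0],[1,-0.3,0],1],
    [[0,0,0],[1,-0.3,0],1],
  ],
)

```text
time_s: 10.98
eef_pos: [0.5018, 0.0292, 0.227]
eef_rot: [-0.001, 0.142, 0.99, 0.0]
wrist_force: [-5.2, 5.8, 6.9]
opening: 0.549
grasp_force: 63.2
```

Call:
send_rows(
  series=[
    [[0,0,0],[0.7,-0.2,0],1],
    [[0,0,0],[0.7,-0.2,0],1],
  ],
)

```text
time_s: 11.22
eef_pos: [0.5025, 0.029, 0.227]
eef_rot: [-0.001, 0.142, 0.99, 0.0]
wrist_force: [-4.4, 5.6, 6.7]
opening: 0.548
grasp_force: 63.2
```

Call:
send_rows(
  series=[
    [[0,0,0],[0.8,-0.2,0],1],
    [[0,0,0],[0.8,-0.2,0],1],
  ],
)

```text
time_s: 11.48
eef_pos: [0.5028, 0.0289, 0.227]
eef_rot: [-0.002, 0.142, 0.99, 0.0]
wrist_force: [-7.1, 6.9, 8.4]
opening: 0.546
grasp_force: 63.2
```

Call:
send_rows(
  series=[
    [[0,0,0],[0.8,-0.2,0],1],
    [[0,0,0],[0.8,-0.2,0],1],
  ],
)

```text
time_s: 11.72
eef_pos: [0.5029, 0.0289, 0.2269]
eef_rot: [-0.003, 0.142, 0.99, 0.0]
wrist_force: [-10.7, 6.7, 9.3]
opening: 0.545
grasp_force: 63.4
```

```bash
python3 - <<'E'
from look import *
st();c=camera("wrist");np.save("c5.npy",c,allow_pickle=True)
save({"pixels":c["pixels"][190:310,190:320]},"pics/h.png",5)
marks("wrist",["bail_bar","keeper_mid"])
E
```

```text
11.72 [502.9  28.9 226.9] [-2.900e-03  1.419e-01  9.899e-01  4.000e-04] [-10.7   6.7   9.3] 0.545 63.353354930877686
wrist bail_bar [([501.1, 27.6, 235.2], 0.78)]
wrist keeper_mid [([506.6, 28.4, 237.9], 0.74), ([548.0, 17.6, 198.3], 0.45)]
```

View pics/h.png

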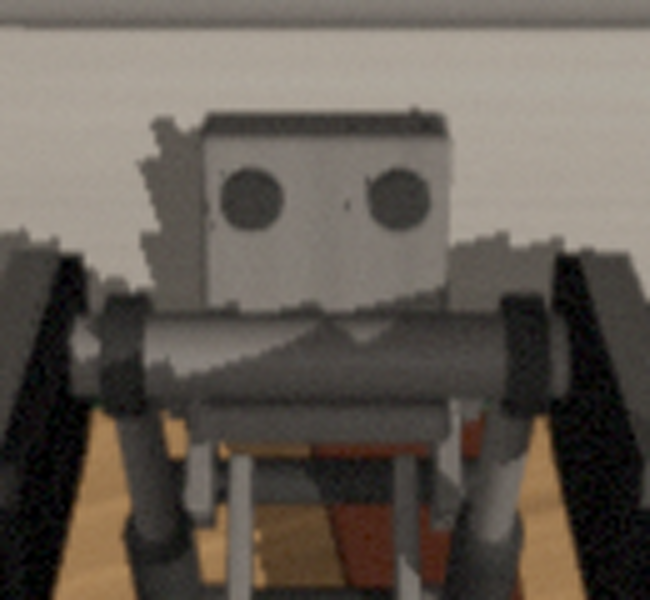

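The bar is now seated against the tab (bar at rows 310–400, tab strip directly below it at 400–440). Motion stalled and the force rose from about 5 to 11 N. I'll relax slightly, release and lift.

Call:
send_rows(
  series=[
    [[0,0,0],[-0.6,0.2,0.3],1],
    [[0,0,0],[-0.6,0.2,0.5],0.2],
    [[0,0,0],[-0.6,0.2,0.5],-0.3],
    [[0,0,0],[-0.6,0.2,0.5],-0.6],
    [[0,0,0],[-0.6,0.2,0.5],-0.6],
    [[0,0,0],[-0.6,0.2,40],-0.6],
    [[0,0,0],[-0.6,0.2,90],-0.6],
    [[0,0,0],[-0.6,0.2,120],-0.6],
    [[0,0,0],[-0.6,0.2,120],-0.6],
    [[0,0,0],[-0.6,0.2,120],-0.6],
  ],
)

```text
time_s: 13.12
eef_pos: [0.5043, 0.028, 0.3456]
eef_rot: [-0.001, 0.142, 0.99, -0.0]
wrist_force: [0.2, -0.2, -0.4]
opening: 0.803
grasp_force: 0.0
```

```bash
python3 - <<'E'
from look import *
st();c=camera("wrist");np.save("c6.npy",c,allow_pickle=True)
save({"pixels":c["pixels"][130:330,150:400]},"pics/i.png",3)
marks("wrist",["bail_bar","keeper_mid","lever_end","lever_pivot","bail"])
E
```

```text
13.12 [504.3  28.  345.6] [-7.000e-04  1.423e-01  9.898e-01 -1.000e-04] [ 0.2 -0.2 -0.4] 0.803 0.0
wrist bail_bar [([501.6, 30.1, 234.6], 0.7), ([504.6, 32.4, 240.4], 0.55)]
wrist keeper_mid [([506.0, 32.6, 236.1], 0.79)]
wrist lever_end [([582.3, 5.9, 242.7], 0.81)]
wrist lever_pivot [([541.5, 20.4, 198.7], 0.66), ([426.0, 54.0, 219.4], 0.66)]
wrist bail [([554.4, 17.9, 204.9], 0.55)]
```

View pics/i.png

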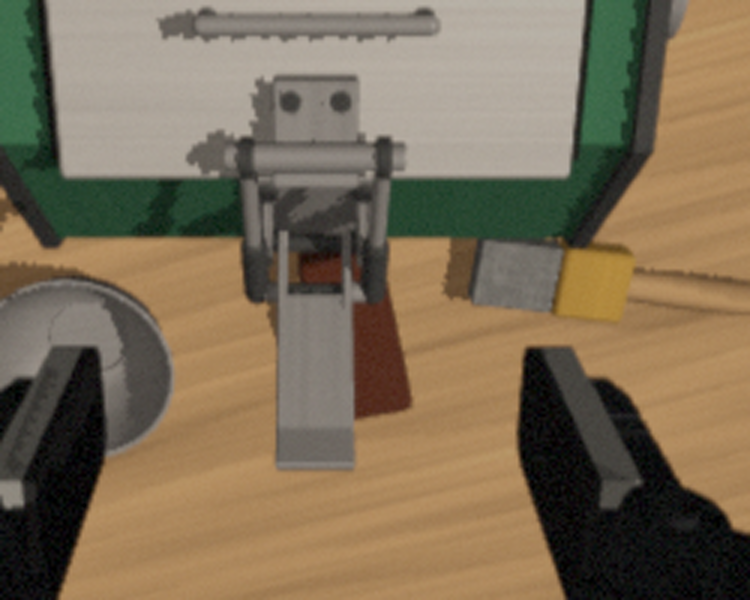

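The bail is hooked (bar at (318,157) behind the tab at about (315,180)). The lever stands outwards at about 1.6 rad with its end at (315,450). Next I'll shut the fingers and go above the lever.

Call:
send_rows(
  series=[
    [[0,0,0],[30,-8,-10],0],
    [[0,0,0],[63,-17,-40],1],
    [[0,0,0],[63,-17,-70],1],
    [[0,0,0],[63,-17,-84],1],
    [[0,0,0],[63,-17,-84],1],
    [[0,0,0],[63,-17,-84],1],
    [[0,0,0],[63,-17,-84],1],
  ],
)

```text
time_s: 14.3
eef_pos: [0.5683, 0.0111, 0.2644]
eef_rot: [0.001, 0.142, 0.99, -0.0]
wrist_force: [0.4, 0.1, -0.6]
opening: 0.008
grasp_force: 0.0
```

Call:
send_rows(
  series=[
    [[0,0,0],[0,0,-8],1],
    [[0,0,0],[0,0,-16],1],
    [[0,0,0],[0,0,-20],1],
    [[0,0,0],[0,0,-20],1],
  ],
)

```text
time_s: 14.8
eef_pos: [0.5673, 0.0112, 0.242]
eef_rot: [-0.001, 0.142, 0.99, 0.0]
wrist_force: [0.3, -0.6, -0.3]
opening: 0.002
grasp_force: 0.0
```

Call:
send_rows(
  series=[
    [[0,0,0],[0,0,-3],1],
    [[0,0,0],[0,0,-6],1],
    [[0,0,0],[2.5,-0.7,-9],1],
    [[0,0,0],[5,-1.5,-12],1],
    [[0,0,0],[7.7,-2.2,-15.5],1],
    [[0,0,0],[7.7,-2.2,-15.5],1],
  ],
)

```text
time_s: 15.55
eef_pos: [0.5754, 0.0089, 0.2269]
eef_rot: [-0.0, 0.142, 0.99, 0.0]
wrist_force: [-2.0, 0.7, 0.7]
opening: -0.0
grasp_force: 1.1
```

Call:
send_rows(
  series=[
    [[0,0,0],[2.2,-0.6,-4],1],
    [[0,0,0],[4.3,-1.2,-7.5],1],
    [[0,0,0],[4.3,-1.2,-7.5],1],
  ],
)

```text
time_s: 15.92
eef_pos: [0.5797, 0.0077, 0.2192]
eef_rot: [-0.0, 0.142, 0.99, 0.0]
wrist_force: [-1.2, 0.8, 1.5]
opening: -0.004
grasp_force: 1.1
```

Call:
send_rows(
  series=[
    [[0,0,0],[1.5,-0.4,-4],1],
    [[0,0,0],[3,-0.8,-8],1],
    [[0,0,0],[3,-0.8,-8],1],
  ],
)

```text
time_s: 16.3
eef_pos: [0.5829, 0.0068, 0.2113]
eef_rot: [0.0, 0.142, 0.99, -0.0]
wrist_force: [-1.8, -0.9, 1.6]
opening: -0.001
grasp_force: 0.9
```

Call:
send_rows(
  series=[
    [[0,0,0],[0.8,-0.2,-4],1],
    [[0,0,0],[1.5,-0.4,-8.5],1],
    [[0,0,0],[1.5,-0.4,-8.5],1],
  ],
)

```text
time_s: 16.68
eef_pos: [0.5845, 0.0064, 0.203]
eef_rot: [0.0, 0.142, 0.99, -0.0]
wrist_force: [-1.0, 0.5, 1.8]
opening: -0.001
grasp_force: 0.7
```

```bash
python3 - <<'E'
from look import *
st();c=camera("wrist")
marks("wrist",["bail_bar","keeper_mid","lever_end"])
save({"pixels":c["pixels"][100:360,130:400]},"pics/j.png",2.2)
E
```

```text
16.68 [584.5   6.4 203. ] [ 4.000e-04  1.422e-01  9.898e-01 -0.000e+00] [-1.   0.5  1.8] -0.001 0.6923424097476527
wrist bail_bar [([499.4, 28.7, 235.8], 0.83)]
wrist keeper_mid [([505.1, 32.0, 240.0], 0.79), ([690.8, 147.6, -0.7], 0.46)]
wrist lever_end []
```

View pics/j.png

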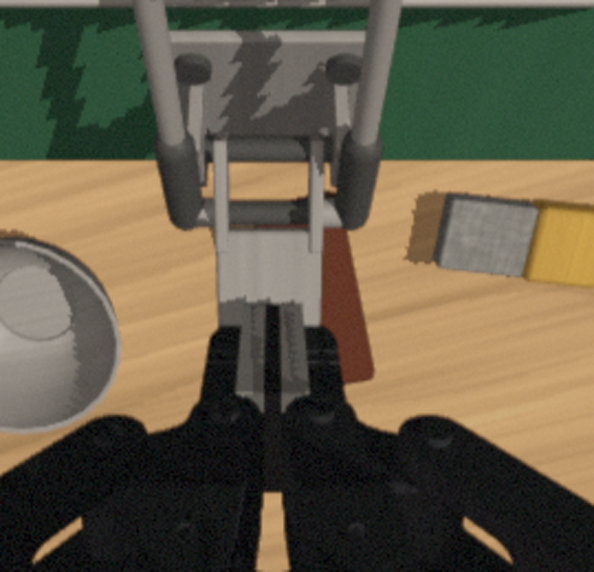

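The crop shows the shut fingers on the level lever (column about 270, row 300) and the bail rods running inwards at columns 160–380. The bar itself is outside the crop, so I'll check it numerically along its end line.

```bash
python3 - <<'E'
from look import *
a=np.radians(-16.2);u=np.array([np.cos(a),np.sin(a)]);v=np.array([-u[1],u[0]]);O=np.array([472.6,39.4])
c=camera("wrist");print("px range",proj(c,np.r_[O+31*u,237.6]/1e3))
for nm,cc in(("after lift",np.load("c6.npy",allow_pickle=True).item()),("now",c)):
  for vv in(-24.,-16,23):
    P=np.array([np.r_[O+s*u+vv*v,237.6]/1e3 for s in range(10,60,2)])
    q=proj(cc,P);print(nm,vv,[int(cv2.getRectSubPix(cc["pixels"],(1,1),tuple(map(float,p)))[0,0,0]) if 0<=p[1]<384 else None for p in q])
marks("wrist",["bail_bar","bail"])
camera("scene");marks("scene",["bail_bar","lever_end","bail","keeper_mid","lid"])
E
```

```text
px range [[252.83090021  70.77582226]]
after lift -24.0 [177, 177, 175, 176, 172, 174, 174, 163, 107, 106, 134, 134, 113, 91, 46, 30, 26, 32, 20, 24, 22, 24, 33, 126, 169]
after lift -16 [106, 111, 102, 97, 99, 105, 101, 101, 101, 104, 136, 141, 121, 97, 115, 73, 49, 54, 79, 84, 90, 90, 76, 68, 67]
after lift 23 [180, 179, 178, 178, 177, 178, 178, 178, 176, 105, 132, 142, 125, 158, 79, 38, 40, 37, 40, 38, 39, 37, 42, 137, 178]
now -24.0 [None, 193, 197, 195, 196, 195, 195, 198, 199, 142, 99, 146, 111, 117, 123, 100, 29, 34, 44, 46, 46, 47, 45, 50, 28]
now -16 [None, 194, 134, 195, 121, 114, 122, 192, 118, 124, 159, 153, 125, 113, 119, 105, 88, 118, 131, 132, 134, 135, 135, 133, 133]
now 23 [None, 197, 198, 199, 200, 201, 202, 200, 203, 155, 154, 157, 128, 193, 204, 186, 31, 48, 43, 44, 46, 45, 48, 45, 51]
wrist bail_bar [([502.8, 27.9, 234.8], 0.57)]
wrist bail []
scene bail_bar []
scene lever_end []
scene bail [([556.4, 17.0, 196.0], 0.53)]
scene keeper_mid [([506.0, 27.5, 239.1], 0.93), ([666.5, 4.3, 0.4], 0.26)]
scene lid [([423.4, 50.8, 222.7], 0.79)]
```

The bar still lies at u of about 28–35 mm, on the keeper. I'll press on, tilting the tool outwards as the lever falls.

Call:
send_rows(
  series=[
    [[1.1,3.8,0],[4.8,-1.4,-3],1],
    [[2.2,7.7,0],[7.7,-2.2,-7],1],
    [[3.3,11.5,0],[9.6,-2.8,-11],1],
    [[4.2,14.4,0],[10.2,-3,-14.3],1],
    [[4.2,14.4,0],[10.2,-3,-14.3],1],
  ],
)

```text
time_s: 17.95
eef_pos: [0.5946, 0.0034, 0.1881]
eef_rot: [-0.13, 0.141, 0.981, 0.018]
wrist_force: [0.8, -0.1, 0.9]
opening: 0.003
grasp_force: 0.2
```

```bash
cat >> look.py <<'E'
a=np.radians(-16.2);u=np.array([np.cos(a),np.sin(a)]);v=np.array([-u[1],u[0]]);O=np.array([472.6,39.4])
def chk():
  st();c=camera("wrist");o=telemetry.get_obs()
  d=o["eef_pos"][:2]*1e3-O;print("tcp u,v",d@u,d@v)
  for vv in(-24.,23):
    P=np.array([np.r_[O+s*u+vv*v,237.6]/1e3 for s in range(10,60,2)])
    print(vv,[int(cv2.getRectSubPix(c["pixels"],(1,1),tuple(map(float,p)))[0,0,0]) if 0<=p[1]<384 else None for p in proj(c,P)])
  marks("wrist",["bail_bar","keeper_mid","lever_end"])
E
python3 -c "
from look import *
chk()"
```

```text
17.95 [594.6   3.4 188.1] [-0.1297  0.1411  0.9813  0.0185] [ 0.8 -0.1  0.9] 0.003 0.22910797270014882
tcp u,v 127.02963265469708 -0.4989021603115802
-24.0 [None, None, None, None, None, None, None, None, None, None, 143, 139, 91, 63, 141, 139, 141, 143, 116, 39, 31, 35, 36, 35, 56]
23 [None, None, None, None, None, None, None, None, None, None, 171, 158, 121, 83, 217, 218, 218, 219, 139, 45, 36, 42, 38, 58, 57]
wrist bail_bar [([501.5, 28.4, 235.8], 0.95)]
wrist keeper_mid [([641.2, -146.5, 3.3], 0.69), ([503.6, 31.3, 237.9], 0.66)]
wrist lever_end []
```

Call:
send_rows(
  series=[
    [[0.9,3.2,0],[0.3,0,-5],1],
    [[1.9,6.4,0],[0.6,-0.1,-10],1],
    [[2.8,9.6,0],[0.7,-0.2,-14],1],
    [[2.8,9.6,0],[0.7,-0.2,-14],1],
  ],
)

```text
time_s: 18.65
eef_pos: [0.5951, 0.0033, 0.1743]
eef_rot: [-0.214, 0.139, 0.966, 0.03]
wrist_force: [-1.4, -0.6, 0.8]
opening: -0.0
grasp_force: 0.0
```

```bash
python3 -c "
from look import *
chk()"
```

```text
18.65 [595.1   3.3 174.3] [-0.2144  0.1389  0.9663  0.0304] [-1.4 -0.6  0.8] -0.0 0.0
tcp u,v 127.68890911913816 -0.46889551021758535
-24.0 [None, None, None, None, None, None, None, None, None, None, None, None, None, None, 141, 139, 142, 141, 141, 176, 99, 78, 38, 38, 43]
23 [None, None, None, None, None, None, None, None, None, None, None, None, None, None, 222, 224, 227, 227, 227, 216, 116, 81, 40, 35, 38]
wrist bail_bar []
wrist keeper_mid []
wrist lever_end []
```

Call:
send_rows(
  series=[
    [[0.9,3.2,0],[-1,0.3,-4],1],
    [[1.9,6.4,0],[-2.2,0.6,-8],1],
    [[2.8,9.6,0],[-3.5,1,-11],1],
    [[2.8,9.6,0],[-3.5,1,-11],1],
  ],
)

```text
time_s: 19.35
eef_pos: [0.5915, 0.0043, 0.1632]
eef_rot: [-0.298, 0.136, 0.944, 0.042]
wrist_force: [-1.0, -0.1, -0.6]
opening: 0.003
grasp_force: 0.0
```

Call:
send_rows(
  series=[
    [[0,0,0],[-0.7,0.2,-0.7],1],
    [[0,0,0],[-1.4,0.4,-1.4],1],
    [[0,0,0],[-1.4,0.4,-1.4],1],
  ],
)

```text
time_s: 19.73
eef_pos: [0.5903, 0.0048, 0.1631]
eef_rot: [-0.297, 0.136, 0.944, 0.042]
wrist_force: [0.1, 0.2, 1.1]
opening: 0.003
grasp_force: 0.3
```

Call:
send_rows(
  series=[
    [[0,0,0],[-0.7,0.2,-0.7],1],
    [[0,0,0],[-0.7,0.2,-0.7],1],
  ],
)

```text
time_s: 19.98
eef_pos: [0.5894, 0.005, 0.1618]
eef_rot: [-0.298, 0.136, 0.944, 0.042]
wrist_force: [0.5, -0.2, 0.0]
opening: 0.001
grasp_force: 0.2
```

Call:
send_rows(
  series=[
    [[0,0,0],[-0.7,0.2,-0.7],1],
    [[0,0,0],[-0.7,0.2,-0.7],1],
  ],
)

```text
time_s: 20.23
eef_pos: [0.5887, 0.0051, 0.1609]
eef_rot: [-0.298, 0.136, 0.944, 0.042]
wrist_force: [0.5, 0.2, -0.0]
opening: 0.001
grasp_force: 0.0
```

```bash
python3 -c "
from look import *
chk();o=telemetry.get_obs();print(o['q'])
for n in('scene','side'):
    camera(n);marks(n,['lever_end','bail_bar','bail','lever_pivot'])"
```

```text
20.23 [588.7   5.1 160.9] [-0.2979  0.1356  0.944   0.0423] [ 0.5  0.2 -0. ] 0.001 0.039608724691788666
tcp u,v 121.0049461628601 -0.5032177928164145
-24.0 [None, None, None, None, None, None, None, None, None, None, None, None, None, None, None, None, 147, 142, 147, 146, 147, 190, 114, 94, 56]
23 [None, None, None, None, None, None, None, None, None, None, None, None, None, None, None, None, 232, 228, 230, 231, 232, 209, 125, 94, 70]
wrist bail_bar []
wrist keeper_mid []
wrist lever_end []
[-0.21467675  0.70953907  1.13970431  0.04180096  1.90211153 -1.49898367]
scene lever_end [([590.9, 3.6, 162.3], 0.43)]
scene bail_bar []
scene bail [([504.8, 29.4, 238.7], 0.71), ([549.8, 12.3, 188.8], 0.45)]
scene lever_pivot [([539.2, 13.7, 198.0], 0.63)]
side lever_end [([584.6, 8.7, 162.4], 0.63)]
side bail_bar []
side bail [([549.8, 16.4, 184.0], 0.65), ([639.6, -146.3, -3.2], 0.22)]
side lever_pivot [([538.6, 16.6, 199.6], 0.94)]
```

Call:
send_rows(
  series=[
    [[0,0,0],[-0.7,0.2,-0.7],1],
    [[0,0,0],[-1.4,0.4,-1.4],1],
    [[0,0,0],[-1.4,0.4,-1.4],1],
  ],
)

```text
time_s: 21.3
eef_pos: [0.5873, 0.0055, 0.1596]
eef_rot: [-0.298, 0.136, 0.944, 0.042]
wrist_force: [0.1, -0.2, -0.2]
opening: -0.003
grasp_force: 0.0
```

Call:
send_rows(
  series=[
    [[0,0,0],[-0.7,0.2,-0.7],1],
    [[0,0,0],[-1.4,0.4,-1.4],1],
    [[0,0,0],[-1.4,0.4,-1.4],1],
  ],
)

```text
time_s: 21.68
eef_pos: [0.5866, 0.0058, 0.1589]
eef_rot: [-0.297, 0.136, 0.944, 0.042]
wrist_force: [3.3, -1.2, 4.3]
opening: 0.0
grasp_force: 2.6
```

Call:
send_rows(
  series=[
    [[0,0,0],[-0.6,0.2,-0.6],1],
    [[0,0,0],[-0.6,0.2,-0.6],1],
  ],
)

```text
time_s: 21.92
eef_pos: [0.5866, 0.0057, 0.1588]
eef_rot: [-0.296, 0.136, 0.945, 0.042]
wrist_force: [6.0, -1.1, 6.4]
opening: 0.002
grasp_force: 4.2
```

Call:
send_rows(
  series=[
    [[0,0,0],[-0.7,0.2,-0.7],1],
    [[0,0,0],[-0.7,0.2,-0.7],1],
  ],
)

```text
time_s: 22.18
eef_pos: [0.5865, 0.0058, 0.1588]
eef_rot: [-0.295, 0.136, 0.945, 0.042]
wrist_force: [9.3, -3.1, 7.2]
opening: -0.004
grasp_force: 5.7
```

Call:
send_rows(
  series=[
    [[0,0,0],[-0.7,0.2,-0.7],1],
    [[0,0,0],[-0.7,0.2,-0.7],1],
  ],
)

```text
time_s: 22.42
eef_pos: [0.5864, 0.0058, 0.1587]
eef_rot: [-0.294, 0.136, 0.945, 0.042]
wrist_force: [9.3, -2.2, 11.6]
opening: 0.002
grasp_force: 7.2
```

Call:
send_rows(
  series=[
    [[0,0,0],[3,-1,3],1],
    [[0,0,0],[30,-9,40],1],
    [[0,0,0],[60,-17,90],1],
    [[0,0,0],[60,-17,150],1],
    [[0,0,0],[60,-17,150],1],
    [[0,0,0],[60,-17,150],1],
    [[-8.4,-28.8,0],[0,0,180],1],
    [[-8.4,-28.8,0],[-30,9,180],1],
    [[-8.4,-28.8,0],[-30,9,180],1],
    [[-8.4,-28.8,0],[-30,9,180],1],
  ],
)

```text
time_s: 23.68
eef_pos: [0.5508, 0.0169, 0.3353]
eef_rot: [-0.044, 0.141, 0.989, 0.006]
wrist_force: [0.4, -0.4, 0.8]
opening: -0.001
grasp_force: 0.0
```

```bash
python3 -c "
from look import *
chk()
c=camera('wrist')
for vv in(0,-24,23):
    print(vv,[int(cv2.getRectSubPix(c['pixels'],(1,1),tuple(map(float,p)))[0,0,0]) for p in proj(c,np.array([np.r_[O+s*u+vv*v,237.6]/1e3 for s in range(10,60,2)]))])
marks('wrist',['bail','lever_pivot','lid','lever_end'])
for n in('scene','side'):
    camera(n);marks(n,['lever_end','bail_bar','bail','lid'])"
```

```text
23.68 [550.8  16.9 335.3] [-0.0437  0.1413  0.989   0.0061] [ 0.4 -0.4  0.8] -0.001 0.0
tcp u,v 82.68621217214564 0.0766367806954662
-24.0 [185, 184, 184, 183, 181, 179, 182, 182, 180, 109, 140, 138, 109, 87, 107, 72, 28, 36, 38, 38, 39, 32, 38, 23, 25]
23 [187, 186, 185, 186, 185, 185, 187, 187, 187, 151, 135, 143, 127, 140, 185, 124, 24, 35, 35, 35, 38, 39, 40, 39, 40]
wrist bail_bar [([499.8, 30.8, 235.0], 0.64)]
wrist keeper_mid [([507.1, 30.5, 237.6], 0.87), ([672.5, 5.3, -1.1], 0.19)]
wrist lever_end [([585.1, 7.3, 157.4], 0.86)]
0 [183, 143, 142, 141, 141, 141, 139, 140, 140, 126, 140, 144, 119, 138, 134, 80, 27, 50, 73, 63, 60, 62, 61, 61, 69]
-24 [185, 186, 183, 183, 182, 180, 181, 183, 181, 125, 142, 129, 108, 89, 109, 75, 29, 28, 39, 30, 36, 29, 34, 30, 22]
23 [186, 186, 186, 186, 186, 186, 186, 188, 186, 157, 136, 144, 126, 147, 186, 136, 30, 37, 36, 43, 38, 41, 39, 37, 41]
wrist bail [([552.5, 16.1, 182.7], 0.74)]
wrist lever_pivot [([544.3, 17.2, 196.2], 0.79), ([424.5, 56.7, 219.2], 0.34)]
wrist lid [([423.7, 55.2, 218.0], 0.73), ([501.2, 27.6, 234.9], 0.63)]
wrist lever_end [([584.2, 8.1, 157.9], 0.94)]
scene lever_end [([589.0, 2.4, 158.3], 0.56)]
scene bail_bar [([548.7, 475.6, -0.4], 0.63)]
scene bail [([548.2, 16.0, 186.2], 0.68)]
scene lid [([468.5, 39.7, -1.4], 0.65), ([423.3, 50.1, 225.9], 0.55)]
side lever_end [([588.4, 5.4, 158.7], 0.59)]
side bail_bar []
side bail [([553.2, 16.7, 182.1], 0.51)]
side lid [([423.6, 50.5, 222.3], 0.9)]
```

The lever end reads home (z about 158 mm), the bar is still behind the tab, the lid is shut and the arm is clear. Handing in.

```bash
python3 -c "
from bench import ctrl
print(ctrl.hand_in())"
```

```text
the job is handed in; nothing more can be done
None
```

The job is handed in. The bail bar is hooked behind the keeper and the lever was pressed onto its stop at about 15 N. The lid is shut and the arm is clear, confirmed by measurement only, since my picture views were used up.

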